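# Wedge the rocking instrument case steady

### The job

The white instrument case rocks on a short foot: first press down on the blue corner pad with a fingertip until you feel the corner dip, and let it come back up. Then push the orange wedge along the bench, thin end first, under the short foot below that pad until it is snug, without lifting the wedge, shoving or jacking up the case, or disturbing anything else. Press the pad again to test it, pushing the wedge further in if the corner still dips, and finish while still pressing firmly (roughly 10 N) on the pad with the corner standing steady.

Things in the scene. Friction and masses are not known exactly. Their poses are not given: they have to be found in the camera images.
- case: White metal case, blue front panel, about 2.6 kg, 200 (x) x 240 (y) mm, loose on 22 mm feet, lid 92 mm above the bench. Origin: centre of its footprint at bench level; x from front to back, y to its left, z up. Domed feet, 24 mm diameter, at x +-75, y +-98 mm; the one at (-75, +98) is flat and hangs 6 to 10 mm (untold) above the bench. Level until the pad is pressed. Slides at 12 to 20 N of level push.
- corner_pad: Blue round pad fixed on the lid over the short foot, 44 mm diameter, 6 mm thick. Origin: centre of its underside, on the lid.
- pad_top (a point): Centre of the blue pad's top face, 98 mm above the bench when the case is level. Pressed with 1 to 3 N, the unwedged corner tips down 6 to 10 mm until the short foot lands on the bench; let go, it comes back up. Axes as the case's.
- loose_foot (a point): Point of the case straight below the centre of the short brass foot, at bench level while the case is level (case x = -75, y = +98 mm). The foot's rim is 12 mm around it; the case's left side wall is 22 mm from it along +y and its front face 25 mm along -x. Axes as the case's.
- wedge: Orange plastic wedge flat on the bench, 60 g, 110 (x) x 50 (y) mm. Origin: centre of its underside. x points to the thin end (2.5 mm thick, x = +55); the top rises evenly to 20 mm at the flat upright thick end (x = -55). Starts left of the case, thin end roughly towards the short foot. Slides at under 1 N until the foot bears, then the push climbs steeply; 5 to 8 N seats it and it stays put.
- vial: Bystander: small capped vial 28 mm diameter, 50 mm tall, standing on the case's lid towards the back right. Origin: centre of its underside.
- screwdriver: Bystander: screwdriver lying on the bench in front of the case. Origin: on its axis, underside.
- reagent_jar: Bystander: jar with a blue cap, 60 mm diameter, 95 mm tall, left of the back half of the case. Origin: centre of its underside.
- wrench: Bystander: steel wrench lying on the right. Origin: underside.
- beaker: Bystander: glass beaker 70 mm diameter, 90 mm tall, on the far right. Origin: centre of its underside.
- solvent_bottle: Bystander: amber bottle 72 mm diameter, 170 mm tall, on the far left. Origin: centre of its underside.
- filter_block: Bystander: aluminium block 50 x 35 x 30 mm on the left. Origin: centre of its underside.
Things that resemble listed ones, but are neither listed nor needed, are in the scene too. Of the things that look like the wedge, take the one that is farthest to the robot's right at the start.

How it is judged:
By the outcome, as a careful person would: the job done as asked, in the order asked, and still so for the second after the job is handed in, while the arm keeps its last pose, push and grip.
It also fails if it takes over 58 s, if anything falls off the work surface, if the arm or the gripper's body presses on something with over 40 N, if the wrist force passes 120 N, or if a joint passes its speed limit or range.

### The arm

A 6-joint arm with a two-finger parallel gripper is mounted at the origin on the work surface. World frame = base frame: x ahead of the robot, y to its left, z up, the work surface at z = 0. Lengths are in m, angles in degrees, forces in N, time in s.
With the tool pointing down it reaches from about 0.35 to 0.875 m from the base axis. Payload 4.2 kg.
Tool frame: the origin (TCP) lies between the finger pads; the fingertips stand 11 mm ahead of it and the grasp point (between the pads) lies 8 mm behind it; z points along the fingers, y is the direction in which the jaws open and shut (so a half turn about z gives the same grasp; the last joint's range is limited). The gripper opens to 87 mm and grips with 3 to 60 N. Pads are 19 mm wide; open, the fingers measure 117 mm over their backs; the gripper's body (75 mm by 190 mm) begins 51 mm behind the grasp point.
Start: joints at [84.374, 22.042, 0.453, 0, -68.411, -14.817], TCP at [0.218, 0.586, 0.234] pointing down, gripper open.
Joint ranges: [-179.83, 179.83], [-69.29, 118.12], [-61.27, 80.66], [-181.25, 117.63], [-171.15, -9.14], [-177.46, 177.46]. Speed limits (degrees/s): [159.86, 159.86, 180, 180, 180, 180].

### API

Orientations are given as a 3x3 rotation matrix whose columns are the frame's x, y, z axes.
In Python, from station import sense, capture, get_calibration, finish_job, search_frame, cut_out gives the robot as it stands.
- The arm moves only by the tool arm_command, never from a script. Its argument "rows" is a list of rows, each an object with "fingers": the opening in per cent of the stroke, from 0 (shut) to 100 (fully open); "travel": the shift along the tool's x, y, z in cm, a list of three; "roll": the turn about the tool's z in degrees. A call has 1 to 10 rows; each row is the pose to reach, as a shift and turn from the pose commanded when the call began, along the tool's axes at that moment; what a row does not reach only later rows make up. A row lasts 1/10 s, in which the tool goes at most 50 mm and 8.59 degrees, less where a joint would pass 70% of its speed; a pose out of reach is approached as far as the arm can. A call with a gripper value outside its range is refused whole. The fingers move at their own pace and stop on an object; the grip force is fixed at half the most. Time passes only in rows, so rows that repeat a pose let the fingers close. It gives the time, the measured TCP pose, the force and the opening at its end, in the units of the state.
- sense(): the state, without advancing time (a new reading comes with each control period).
- capture(name): name is "scene" or "top" or "wrist"; returns (picture, depth): 420x560x3 uint8, red, green, blue; 420x560 float32, m along the optical axis (not along the pixel's ray), 0 where there is no reading.
- get_calibration(name): a dict with "fov_y" (degrees; the focal length in pixels is half the picture's height over the tangent of half this angle, whatever the lens; pixels are square), "cx", "cy" (the principal point, pixels), "origin" and "attitude" of the camera in the world; the wrist camera has in their place "mount" (4x4, takes a point from camera to tool coordinates, whose origin is the TCP and whose axes are the flange's). Camera axes: x right, y down, z forward; pixel columns grow to the right and rows downward; lengths in m; the calibration is good to about 2 mm. A picture is of the moment at which its call begins: read the wrist's pose just before it. get_calibration takes no time and is no camera call.
- finish_job(): hands the job in, once; it reports no verdict.
Trained networks look in the newest picture that a camera, given by its name, has taken for a name from the list of things; names that differ only in an ending like _2 or _b are one class to them, and where a whole thing is asked for, a point or a joint stands for the part that bears it (a point fixed in the world has none). Each returns a list of dicts, best first, with "p" (0 to 1); they miss things now and then, are a little off and sometimes report something else, mostly with a low value. They report only what shows in the picture. A call takes as long as a camera call. They do not tell look-alikes from the thing itself.
- search_frame(camera, label): "position" ([x, y, z] in m, in world coordinates, good to about 4 mm: the middle of the surface that is visible of it).
- cut_out(camera, label): "mask" (420x560 bool, what is visible of it).
The state is a dict: "time_s": time; "joints": joint angles; "joint_velocities": joint speeds; "effort": joint torques, N m; "tcp_pos": TCP position; "ee_rot": TCP orientation; "wrist_force": force on the tool from outside, world axes, zero at the start; "moment": the same for the moment, N m; "gripper_width": opening from 0.0 (shut) to 1.0 (fully open).
Only numpy, scipy, OpenCV 4.12 (cv2) and the standard library are available. Lean on these libraries where they do the work, as an engineer would, in place of code of your own. Each camera call takes 0.05 s, during which the arm holds its last target. There are 200 camera calls.

## Working session

There is one attempt and no reset: what is moved stays moved. The work goes in short steps, Python scripts to look and compute and a tool call to move; the robot and the scene stay as the last step left them, time stands still between calls to the robot, and variables do not carry over. Pictures are saved under pics/ and viewed, about 8 in all and at most 12, crops included, and the job is handed in when it is done.

Besides the shell and the picture viewer there is one more tool, called as a command line: name --argument value ..., lists and objects as JSON in quotes. arm_command: Moves the arm, as the interface text tells. Its arguments: {"type":"object","properties":{"rows":{"type":"array","items":{"type":"object","properties":{"fingers":{"type":"number"},"travel":{"type":"array","items":{"type":"number"}},"roll":{"type":"number"}}}}},"required":["rows"]}

```bash
mkdir -p pics
cat > h.py <<'E'
import numpy as np, cv2
from station import *
def K(n):
    c=get_calibration(n); f=210/np.tan(np.radians(c['fov_y']/2)); return c,f
def pose(n,s=None):
    c,f=K(n)
    if 'origin' in c: return np.array(c['attitude']).reshape(3,3),np.array(c['origin'])
    s=s or sense(); R=np.array(s['ee_rot']).reshape(3,3); M=np.array(c['mount'])
    return R@M[:3,:3], R@M[:3,3]+np.array(s['tcp_pos'])
def cloud(n,d,P=None):
    c,f=K(n); R,t=P or pose(n)
    v,u=np.mgrid[:420,:560]
    p=np.stack([(u-c['cx'])/f*d,(v-c['cy'])/f*d,d],-1)
    return p@R.T+t
def save(n,im): cv2.imwrite('pics/'+n,cv2.cvtColor(im,cv2.COLOR_RGB2BGR))
E
python3 - <<'E'
from h import *
s=sense();print(s)
for n in('scene','top'):
    c,f=K(n);print(n,c)
    im,d=capture(n);save(n+'1.png',im);np.savez(n+'.npz',im=im,d=d)
    for l in ('case','corner_pad','wedge','reagent_jar','solvent_bottle','filter_block','screwdriver'):
        for r in search_frame(n,l): print(l,np.round(r['position'],3),round(r['p'],2))
E
```

```text
{'time_s': 0.0, 'joints': array([ 8.43730036e+01,  2.20909022e+01,  3.78233786e-01, -2.91906650e-02,
       -6.84111637e+01, -1.48140446e+01]), 'joint_velocities': array([-0.03228695, -0.00810257,  0.01339078, -0.0249408 , -0.07514793,
       -0.04302081]), 'effort': array([ 5.36062053e-04, -3.90664995e+01,  1.87405783e+01,  4.21998963e+00,
        1.09407576e-02, -1.95594957e-04]), 'tcp_pos': array([0.21807973, 0.58508716, 0.23244702]), 'ee_rot': array([[ 9.36966436e-01, -3.49418705e-01, -6.83362649e-04],
       [-3.49419360e-01, -9.36964078e-01, -2.10436703e-03],
       [ 9.50189479e-05,  2.21050142e-03, -9.99997552e-01]]), 'wrist_force': array([ 0.91924005,  0.10795537, -0.06328751]), 'moment': array([-3.65218469e-05,  2.63939093e-03, -4.66144961e-02]), 'gripper_width': 1.003128559732566}
scene {'fov_y': 51.41453122517115, 'cx': 274.48790665153183, 'cy': 209.07870304028057, 'origin': array([0.92331762, 0.40393513, 1.0253405 ]), 'attitude': array([[-0.72161731,  0.59367696, -0.35611252],
       [ 0.69228388,  0.62133571, -0.3669945 ],
       [ 0.00338925, -0.51136054, -0.85935959]]
[... 465 characters left out ...]
'cy': 211.73451961379968, 'origin': array([ 0.4071881 , -0.0155943 ,  1.06052737]), 'attitude': array([[-0.02570512, -0.99200421,  0.12355931],
       [-0.99965163,  0.02476704, -0.00912242],
       [ 0.00598928, -0.12375076, -0.99229526]])}
case [ 0.596 -0.124  0.094] 0.97
corner_pad [ 0.547 -0.018  0.094] 0.51
corner_pad [0.579 0.106 0.008] 0.38
wedge [0.58  0.104 0.012] 0.9
wedge [0.327 0.298 0.012] 0.76
wedge [0.662 0.301 0.015] 0.66
wedge [0.474 0.232 0.009] 0.64
wedge [ 0.653 -0.198  0.145] 0.4
reagent_jar [0.712 0.066 0.096] 0.89
solvent_bottle [0.532 0.432 0.114] 0.87
filter_block [0.423 0.415 0.027] 0.52
screwdriver [ 0.425 -0.168  0.022] 0.68
screwdriver [ 0.546 -0.02   0.095] 0.35
```

View pics/top1.png

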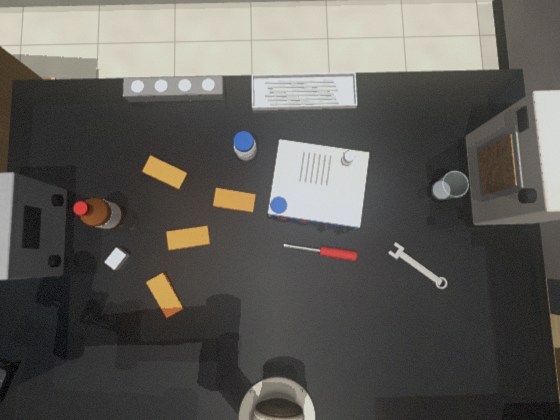

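View pics/scene1.png

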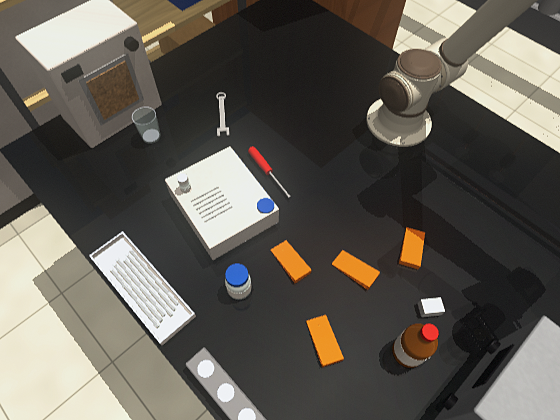

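The top picture shows four orange wedges, at top pixels (234,200), (188,238), (164,172) and (164,295). The one farthest to the robot's right is at (234,200), next to the case. The pad is at (279,205) on the case, and the jar is at (245,145). Next I measure the case and wedge poses and crop in on that wedge.

```bash
cat > fit.py <<'E'
from h import *
def rect(p):
    (c,(w,h),a)=cv2.minAreaRect((p*1000).astype(np.float32)); return np.round(c,1),round(w,1),round(h,1),round(a,1)
def run(n,im,d,P=None):
    X=cloud(n,d,P); hsv=cv2.cvtColor(im,cv2.COLOR_RGB2HSV)
    ok=(d>0)
    near=(abs(X[...,0]-.59)<.18)&(X[...,1]>-.3)&(X[...,1]<.19)&ok
    lid=near&(abs(X[...,2]-.092)<.007)&(X[...,1]<.03)
    lid=cv2.morphologyEx(lid.astype(np.uint8),cv2.MORPH_OPEN,np.ones((5,5)))>0
    print(n,'lid',rect(X[lid][:,:2]),'z',np.median(X[lid][:,2]))
    pad=near&(hsv[...,0]>100)&(hsv[...,0]<128)&(hsv[...,1]>130)&(X[...,2]>.092)&(X[...,1]<.03)
    if pad.sum()>20:print('pad',pad.sum(),rect(X[pad][:,:2]),np.median(X[pad],0))
    w=near&(hsv[...,0]<22)&(hsv[...,1]>150)&(X[...,2]<.035)&(X[...,2]>-.005)&(X[...,1]>-.03)&(X[...,1]<.18)
    w=cv2.morphologyEx(w.astype(np.uint8),cv2.MORPH_OPEN,np.ones((3,3)))>0
    q=X[w]
    if len(q)>20:
        print('wedge',w.sum(),rect(q[:,:2]))
        m=q[:,:2].mean(0);A=np.c_[q[:,:2]-m,np.ones(len(q))];g=np.linalg.lstsq(A,q[:,2],rcond=None)[0]
        print(' mean',m,'grad',g,'downhill deg',np.degrees(np.arctan2(-g[1],-g[0])))
E
python3 - <<'E'
from fit import *
for n in('scene','top'):
    z=np.load(n+'.npz'); run(n,z['im'],z['d'])
im=np.load('scene.npz')['im'][140:300,160:360]; save('crop.png',cv2.resize(im,None,fx=4,fy=3.75,interpolation=2)[:600])
E
```

```text
scene lid (array([ 604.3, -122.9]), 241.2, 201.6, 79.7) z 0.09101845397335251
pad 198 (array([547.8, -17.1]), 43.4, 39.9, 46.3) [ 0.54722552 -0.01684743  0.09670403]
wedge 847 (array([575. , 104.2]), 115.3, 57.0, 81.2)
 mean [0.57888685 0.10910669] grad [-0.00185111  0.13581133  0.01024501] downhill deg -89.2191057075218
top lid (array([ 603.6, -126. ]), 239.9, 201.1, 80.1) z 0.09171730127679723
pad 175 (array([544.7, -18.7]), 35.8, 36.7, 88.7) [ 0.54474547 -0.01881652  0.09761953]
```

View pics/crop.png

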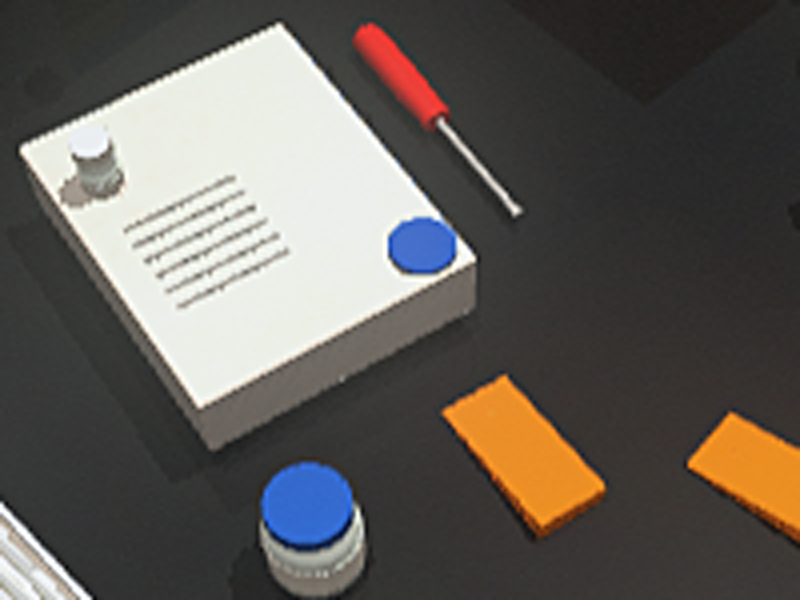

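The crop confirms it: the chosen wedge is at crop pixel (525,455) with its thin lower end towards the case. The pad is at (422,245), and the jar at (310,525) is clear of the push line. I'll move over the area and turn the tool so its x lies along the push direction.

arm_command --rows '[{"fingers": 0, "travel": [3.7, 2.9, -0.9], "roll": 8}, {"fingers": 0, "travel": [7.4, 5.8, -1.8], "roll": 16}, {"fingers": 0, "travel": [11.1, 8.7, -2.7], "roll": 24}, {"fingers": 0, "travel": [14.8, 11.6, -3.6], "roll": 32}, {"fingers": 0, "travel": [18.5, 14.5, -4.5], "roll": 40}, {"fingers": 0, "travel": [22.2, 17.4, -5.4], "roll": 48}, {"fingers": 0, "travel": [25.9, 20.3, -6.3], "roll": 56}, {"fingers": 0, "travel": [29.6, 23.2, -7.2], "roll": 64}, {"fingers": 0, "travel": [33.3, 26.1, -8.1], "roll": 72}, {"fingers": 0, "travel": [37.0, 29.0, -9.0], "roll": 80}]'

```text
time_s: 1.8
tcp_pos: [0.4643, 0.1829, 0.3244]
ee_rot: [[-0.187, -0.982, 0.001], [-0.982, 0.187, 0.001], [-0.001, -0.001, -1.0]]
wrist_force: [-0.2, 0.6, 0.5]
gripper_width: 0.173
```

arm_command --rows '[{"fingers": 0, "travel": [3, -2.5, 0], "roll": 0}, {"fingers": 0, "travel": [6, -5, 0], "roll": 0}, {"fingers": 0, "travel": [9, -7.5, 0], "roll": 0}, {"fingers": 0, "travel": [11, -10, 0], "roll": 0}, {"fingers": 0, "travel": [11, -10, 0], "roll": 0}, {"fingers": 0, "travel": [11, -10, 0], "roll": 0}]'

```text
time_s: 2.4
tcp_pos: [0.5421, 0.0578, 0.3232]
ee_rot: [[-0.183, -0.983, -0.001], [-0.983, 0.183, -0.0], [0.0, 0.001, -1.0]]
wrist_force: [-0.1, -0.4, 1.0]
gripper_width: 0.006
```

Run:
```python
from fit import *
s=sense();print(s['tcp_pos'],s['joints'],s['wrist_force'],s['gripper_width'],get_calibration('wrist'))
P=pose('wrist',s); im,d=capture('wrist');np.savez('w1.npz',im=im,d=d);save('w1.png',im)
run('wrist',im,d,P)
for l in ('wedge','corner_pad'): print(l,[(np.round(r['position'],3),round(r['p'],2)) for r in search_frame('wrist',l)])
```

```text
[0.54211887 0.05783982 0.3231695 ] [ 2.31243162e+01  1.13048399e+01 -1.83135498e+00 -1.74612505e-02
 -7.69046696e+01 -3.36604667e+01] [-0.05394513 -0.40237216  0.99728616] 0.0060038808042986854 {'fov_y': 60.01216843228413, 'cx': 277.8265687512781, 'cy': 210.90697855924728, 'mount': array([[ 1.06789993e-03, -9.68999988e-01, -2.47058459e-01,
         6.76904895e-02],
       [ 9.99999385e-01,  1.10883297e-03, -2.65518659e-05,
        -9.40098509e-04],
       [ 2.99675324e-04, -2.47058279e-01,  9.69000576e-01,
        -1.51370877e-01],
       [ 0.00000000e+00,  0.00000000e+00,  0.00000000e+00,
         1.00000000e+00]])}
wrist lid (array([614.8, -70.9]), 128.3, 200.5, 80.0) z 0.09161386627589324
pad 1376 (array([547.9, -19. ]), 40.6, 40.2, 79.0) [ 0.54781512 -0.01925404  0.09724098]
wedge 2926 (array([577.7,  99.1]), 103.8, 54.0, 79.5)
 mean [0.57559562 0.09411943] grad [0.04540395 0.14311375 0.00925785] downhill deg -107.60203598569484
wedge [(array([0.338, 0.306, 0.012]), 0.94), (array([0.574, 0.092, 0.011]), 0.78)]
corner_pad [(array([ 0.548, -0.024,  0.098]), 0.67)]
```

View pics/w1.png

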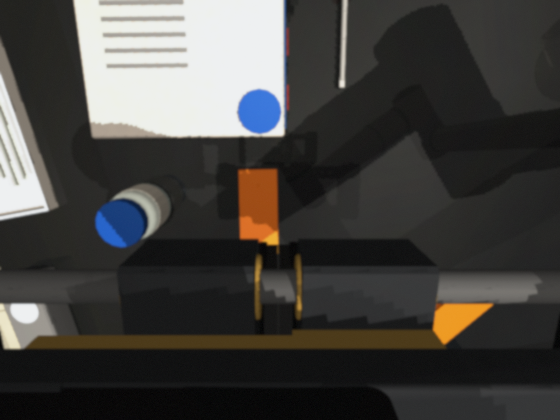

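The wrist view shows the pad at (259,111) and the wedge's thin edge at (238–277,170). The wedge lies almost parallel to the push direction, and the gripper hides its rear. I'll go down towards the pad and work out the wedge's line from this picture.

arm_command --rows '[{"fingers": 0, "travel": [3.7, -1, 4], "roll": 0}, {"fingers": 0, "travel": [7.4, -1.9, 8], "roll": 0}, {"fingers": 0, "travel": [7.4, -1.9, 12], "roll": 0}, {"fingers": 0, "travel": [7.4, -1.9, 16], "roll": 0}, {"fingers": 0, "travel": [7.4, -1.9, 19], "roll": 0}, {"fingers": 0, "travel": [7.4, -1.9, 20.4], "roll": 0}, {"fingers": 0, "travel": [7.4, -1.9, 20.4], "roll": 0}, {"fingers": 0, "travel": [7.4, -1.9, 20.4], "roll": 0}]'

```text
time_s: 3.35
tcp_pos: [0.5478, -0.0171, 0.1204]
ee_rot: [[-0.18, -0.984, 0.001], [-0.984, 0.18, -0.0], [-0.0, -0.001, -1.0]]
wrist_force: [-0.2, 0.5, 0.8]
gripper_width: 0.005
```

Run:
```python
from fit import *
s=sense();print(s['tcp_pos'],s['wrist_force'])
c=np.array([.6040,-.1245]);a=np.radians(-10.1);ex=np.array([np.cos(a),np.sin(a)]);ey=np.array([-ex[1],ex[0]])
foot=np.array([.5475,-.0175]);print('foot by lid',c-.075*ex+.098*ey)
# wrist image w1, pose then
class _: pass
s1={'tcp_pos':[.54212,.05784,.32317],'ee_rot':np.array([[-.183,-.983,-.001],[-.983,.183,0],[0,.001,-1]])}
for n,P in(('wrist',pose('wrist',s1)),('scene',None),('top',None)):
    z=np.load(('w1' if n=='wrist' else n)+'.npz');X=cloud(n,z['d'],P);h=cv2.cvtColor(z['im'],cv2.COLOR_RGB2HSV)
    m=(h[...,0]<25)&(h[...,1]>140)&(h[...,2]>90)&(abs(X[...,0]-.575)<.06)&(X[...,1]>.03)&(X[...,1]<.175)&(X[...,2]<.04)
    q=X[m];u=(q[:,:2]-foot)@ex;v=(q[:,:2]-foot)@ey
    print(n,m.sum(),'v',np.percentile(v,[.5,99.5]))
    for lo in np.arange(.03,.2,.02):
        k=(v>lo)&(v<lo+.02)
        if k.sum()>20: print(round(lo,2),np.round(np.percentile(u[k],[2,98])*1000,1),'z',round(np.median(q[k,2])*1000,1))
```

```text
[ 0.54784713 -0.01706098  0.12036664] [-0.22713703  0.4560812   0.77259461]
foot by lid [ 0.5473482  -0.01486618]
wrist 2823 v [0.06933173 0.16557697]
0.05 [-14.5  30.4] z 2.4
0.07 [-15.4  34. ] z 4.3
0.09 [-16.5  33.1] z 7.5
0.11 [-16.3  33.5] z 10.6
0.13 [-16.2  32.6] z 13.8
0.15 [-17.5  35.6] z 16.4
scene 844 v [0.06890354 0.18186755]
0.07 [-17.5  32.9] z 3.7
0.09 [-17.5  32.5] z 6.4
0.11 [-20.   32.1] z 9.5
0.13 [-21.6  32.2] z 12.2
0.15 [-18.1  32.3] z 15.8
0.17 [-15.3  32.4] z 18.1
top 729 v [0.06978347 0.17779698]
0.07 [-17.   31.1] z 4.4
0.09 [-17.4  30.3] z 7.4
0.11 [-18.2  30.4] z 11.0
0.13 [-18.3  29.9] z 13.3
0.15 [-18.2  31.3] z 16.7
0.17 [-18.6  29.9] z 19.3
```

The wedge sits parallel to the case's y, with its thin end 69 mm from the foot centre and 7.5 mm off to +x. I'll correct that when I grip it. First, the press.

arm_command --rows '[{"fingers": 0, "travel": [0, 0, 0.4], "roll": 0}, {"fingers": 0, "travel": [0, 0, 0.8], "roll": 0}, {"fingers": 0, "travel": [0, 0, 1.0], "roll": 0}, {"fingers": 0, "travel": [0, 0, 1.2], "roll": 0}, {"fingers": 0, "travel": [0, 0, 1.35], "roll": 0}, {"fingers": 0, "travel": [0, 0, 1.5], "roll": 0}, {"fingers": 0, "travel": [0, 0, 1.5], "roll": 0}, {"fingers": 0, "travel": [0, 0, 1.5], "roll": 0}]'

```text
time_s: 4.15
tcp_pos: [0.5475, -0.0178, 0.1046]
ee_rot: [[-0.181, -0.983, 0.0], [-0.983, 0.181, -0.0], [-0.0, -0.0, -1.0]]
wrist_force: [-1.5, -0.1, 2.5]
gripper_width: 0.006
```

arm_command --rows '[{"fingers": 0, "travel": [0, 0, 0.1], "roll": 0}, {"fingers": 0, "travel": [0, 0, 0.2], "roll": 0}, {"fingers": 0, "travel": [0, 0, 0.3], "roll": 0}, {"fingers": 0, "travel": [0, 0, 0.3], "roll": 0}]'

```text
time_s: 4.55
tcp_pos: [0.5474, -0.0178, 0.1026]
ee_rot: [[-0.181, -0.984, 0.0], [-0.984, 0.181, -0.0], [0.0, -0.0, -1.0]]
wrist_force: [-3.6, 3.0, 8.3]
gripper_width: 0.007
```

arm_command --rows '[{"fingers": 0, "travel": [0, 0, 0.1], "roll": 0}, {"fingers": 0, "travel": [0, 0, 0.2], "roll": 0}, {"fingers": 0, "travel": [0, 0, 0.2], "roll": 0}, {"fingers": 0, "travel": [0, 0, 0.2], "roll": 0}]'

```text
time_s: 4.95
tcp_pos: [0.5474, -0.0177, 0.1023]
ee_rot: [[-0.18, -0.984, 0.001], [-0.984, 0.18, -0.0], [0.0, -0.001, -1.0]]
wrist_force: [-7.7, 2.9, 19.1]
gripper_width: 0.005
```

The corner dipped about 6.5 mm, then the foot landed and the force went firm (8, then 19 N). I'll let it come back up and check.

arm_command --rows '[{"fingers": 0, "travel": [0, 0, -0.2], "roll": 0}, {"fingers": 0, "travel": [0, 0, -0.4], "roll": 0}, {"fingers": 0, "travel": [0, 0, -0.6], "roll": 0}, {"fingers": 0, "travel": [0, 0, -0.8], "roll": 0}, {"fingers": 0, "travel": [0, 0, -1.1], "roll": 0}, {"fingers": 0, "travel": [0, 0, -2], "roll": 0}, {"fingers": 0, "travel": [0, 0, -4], "roll": 0}, {"fingers": 0, "travel": [0, 0, -7], "roll": 0}, {"fingers": 50, "travel": [-2, 0, -9], "roll": 0}, {"fingers": 100, "travel": [-5, 0, -9], "roll": 0}]'

```text
time_s: 5.95
tcp_pos: [0.5583, 0.0312, 0.1938]
ee_rot: [[-0.183, -0.983, 0.007], [-0.983, 0.183, 0.001], [-0.003, -0.007, -1.0]]
wrist_force: [1.6, 0.3, 0.0]
gripper_width: 0.114
```

arm_command --rows '[{"fingers": 100, "travel": [-3, 0, 0], "roll": 0}, {"fingers": 100, "travel": [-6, 0, 0], "roll": 0}, {"fingers": 100, "travel": [-9, 0, 0], "roll": 0}, {"fingers": 100, "travel": [-10, 0, 2], "roll": 0}, {"fingers": 100, "travel": [-10, 0, 4], "roll": 0}, {"fingers": 100, "travel": [-10, 0, 6], "roll": 0}, {"fingers": 100, "travel": [-10, 0, 8], "roll": 0}, {"fingers": 100, "travel": [-10, 0, 8], "roll": 0}, {"fingers": 100, "travel": [-10, 0, 8], "roll": 0}]'

```text
time_s: 6.85
tcp_pos: [0.5749, 0.1297, 0.1101]
ee_rot: [[-0.181, -0.984, 0.0], [-0.984, 0.181, -0.0], [0.0, -0.0, -1.0]]
wrist_force: [0.7, 0.5, -0.2]
gripper_width: 0.92
```

Run:
```python
from fit import *
s=sense();print(s['tcp_pos'],s['wrist_force'],s['gripper_width'])
im,d=capture('scene');save('s2.png',cv2.resize(im[120:330,120:400],None,fx=2.8,fy=2.8));run('scene',im,d)
im,d=capture('top');run('top',im,d)
```

```text
[0.57486397 0.12966315 0.11008562] [ 0.681641    0.48505399 -0.24784505] 0.9201104506054488
scene lid (array([ 604. , -123.9]), 244.2, 201.0, 79.8) z 0.09097945025827797
pad 197 (array([547.8, -16.8]), 41.1, 41.3, 68.6) [ 0.54748265 -0.01696884  0.09681277]
wedge 452 (array([579. , 132.5]), 58.8, 57.1, 80.8)
 mean [0.58357709 0.1369854 ] grad [-0.02235954  0.08441276  0.01332772] downhill deg -75.16401555303491
top lid (array([ 603.2, -126.1]), 240.3, 202.7, 80.1) z 0.09174024122873287
pad 178 (array([544.6, -18.7]), 35.9, 36.9, 88.8) [ 0.54491579 -0.0188399   0.09731932]
wedge 275 (array([578.7, 119.4]), 75.0, 50.3, 80.3)
 mean [0.57351103 0.10808253] grad [0.04480399 0.15093779 0.01194642] downhill deg -106.53286247752672
```

View pics/s2.png

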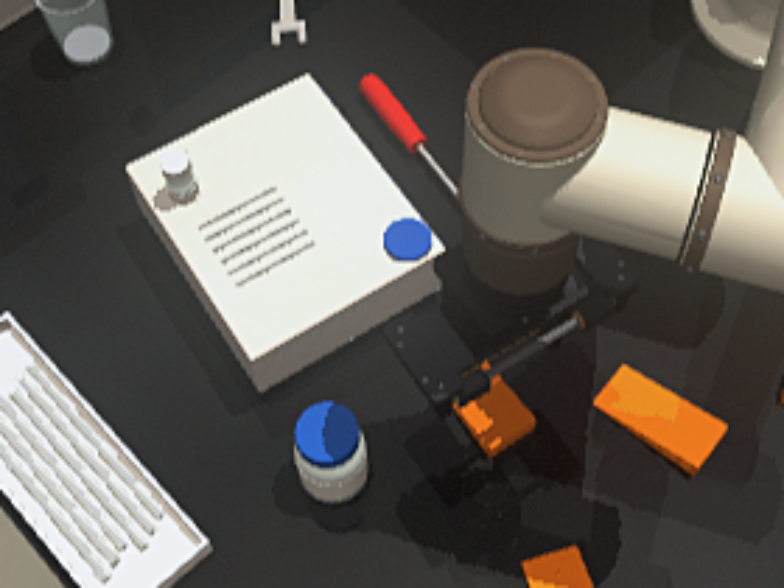

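The scene picture shows the lid unmoved, with the pad at crop (407,240), and the fit puts it back at level height. The open gripper straddles the wedge at (495,415). I'll lower it and close to just over 50 mm, which centres the wedge on the foot line without gripping it.

arm_command --rows '[{"fingers": 100, "travel": [0, 0.1, 2.5], "roll": 0}, {"fingers": 100, "travel": [0, 0.1, 5], "roll": 0}, {"fingers": 100, "travel": [0, 0.1, 7.5], "roll": 0}, {"fingers": 100, "travel": [0, 0.1, 9], "roll": 0}, {"fingers": 100, "travel": [0, 0.1, 9.3], "roll": 0}, {"fingers": 80, "travel": [0, 0.1, 9.3], "roll": 0}, {"fingers": 70, "travel": [0, 0.1, 9.3], "roll": 0}, {"fingers": 65, "travel": [0, 0.1, 9.3], "roll": 0}, {"fingers": 60, "travel": [0, 0.1, 9.3], "roll": 0}, {"fingers": 58, "travel": [0, 0.1, 9.3], "roll": 0}]'

```text
time_s: 7.95
tcp_pos: [0.5742, 0.1301, 0.0173]
ee_rot: [[-0.181, -0.983, 0.002], [-0.983, 0.181, 0.001], [-0.001, -0.002, -1.0]]
wrist_force: [0.5, -0.1, 0.3]
gripper_width: 0.637
```

arm_command --rows '[{"fingers": 58, "travel": [0, 0, 0], "roll": 0}, {"fingers": 58, "travel": [0, 0, 0], "roll": 0}, {"fingers": 58, "travel": [0, 0, 0], "roll": 0}, {"fingers": 58, "travel": [0, 0, 0], "roll": 0}]'

```text
time_s: 8.35
tcp_pos: [0.5737, 0.1299, 0.0167]
ee_rot: [[-0.181, -0.983, 0.0], [-0.983, 0.181, 0.0], [-0.0, -0.0, -1.0]]
wrist_force: [0.5, -0.1, 0.4]
gripper_width: 0.58
```

arm_command --rows '[{"fingers": 70, "travel": [0, 0, 0], "roll": 0}, {"fingers": 75, "travel": [0, 0, 0], "roll": 0}, {"fingers": 75, "travel": [0, 0, -2], "roll": 0}, {"fingers": 75, "travel": [0, 0, -4], "roll": 0}, {"fingers": 23, "travel": [-2.5, 0, -4], "roll": 0}, {"fingers": 23, "travel": [-5.2, 0, -4], "roll": 0}, {"fingers": 23, "travel": [-5.2, 0, -4], "roll": 0}, {"fingers": 23, "travel": [-5.2, 0, -2], "roll": 0}, {"fingers": 23, "travel": [-5.2, 0, 0], "roll": 0}, {"fingers": 23, "travel": [-5.2, 0, 0], "roll": 0}]'

```text
time_s: 9.35
tcp_pos: [0.5804, 0.1793, 0.0135]
ee_rot: [[-0.182, -0.983, -0.007], [-0.983, 0.182, -0.003], [0.004, 0.006, -1.0]]
wrist_force: [-1.0, 0.0, -1.1]
gripper_width: 0.294
```

```bash
cat >> fit.py <<'E'
def uv(n,im,d,P=None,foot=(.5475,-.0175)):
    a=np.radians(-10.1);ex=np.array([np.cos(a),np.sin(a)]);ey=np.array([-ex[1],ex[0]])
    X=cloud(n,d,P);h=cv2.cvtColor(im,cv2.COLOR_RGB2HSV)
    m=(h[...,0]<25)&(h[...,1]>140)&(h[...,2]>70)&(abs(X[...,0]-.57)<.06)&(X[...,1]>-.02)&(X[...,1]<.19)&(X[...,2]<.04)
    q=X[m];u=(q[:,:2]-foot)@ex;v=(q[:,:2]-foot)@ey
    print(n,m.sum(),'v',np.percentile(v,[.5,99.5]))
    for lo in np.arange(0,.2,.02):
        k=(v>lo)&(v<lo+.02)
        if k.sum()>20: print(round(lo,2),np.round(np.percentile(u[k],[2,98])*1000,1),'z',round(np.median(q[k,2])*1000,1))
E
python3 - <<'E'
from fit import *
s=sense();print(s['tcp_pos'],s['wrist_force'],s['gripper_width'])
P=pose('wrist',s);im,d=capture('wrist');save('w3.png',im);uv('wrist',im,d,P)
for n in('scene','top'):
    im,d=capture(n);uv(n,im,d)
E
```

```text
[0.5803907  0.17930626 0.01354494] [-0.96532475  0.02250706 -1.09237752] 0.2943388544528437
wrist 13945 v [0.08643531 0.18544795]
0.08 [-20.7  29.1] z 6.6
0.1 [-22.9  30.1] z 8.4
0.12 [-25.7  30.2] z 10.6
0.14 [-27.2  29.8] z 16.6
0.16 [-24.6  25. ] z 18.7
0.18 [-28.7  28.7] z 0.3
scene 328 v [0.06824793 0.13457046]
0.06 [-22.4  27.9] z 2.7
0.08 [-24.1  27.3] z 4.7
0.1 [-19.  27.] z 7.8
0.12 [ 7.9 27. ] z 11.0
top 732 v [0.06836152 0.17711936]
0.06 [-20.5  24.8] z 3.4
0.08 [-22.5  25.4] z 6.0
0.1 [-23.8  24.8] z 8.8
0.12 [-25.3  24.2] z 12.2
0.14 [-26.4  23. ] z 15.2
0.16 [-28.  22.] z 18.0
```

View pics/w3.png

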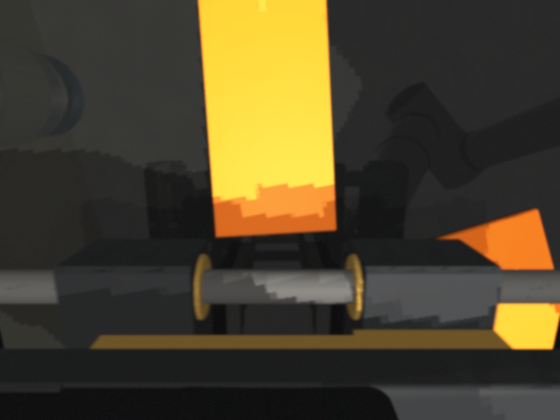

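The wrist view shows the wedge's thick edge across (215–337, 232), yawed about 3° and centred on the foot line. Pushing flat with two fingers will square it. I'll push it forward most of the way.

arm_command --rows '[{"fingers": 23, "travel": [0.5, 0, 0], "roll": 0}, {"fingers": 23, "travel": [1, 0, 0], "roll": 0}, {"fingers": 23, "travel": [1.5, 0, 0], "roll": 0}, {"fingers": 23, "travel": [2, 0, 0], "roll": 0}, {"fingers": 23, "travel": [2.8, 0, 0], "roll": 0}, {"fingers": 23, "travel": [3.6, 0, 0], "roll": 0}, {"fingers": 23, "travel": [4.4, 0, 0], "roll": 0}, {"fingers": 23, "travel": [5.2, 0, 0], "roll": 0}, {"fingers": 23, "travel": [5.6, 0, 0], "roll": 0}, {"fingers": 23, "travel": [5.6, 0, 0], "roll": 0}]'

```text
time_s: 10.5
tcp_pos: [0.5724, 0.125, 0.0164]
ee_rot: [[-0.182, -0.983, -0.001], [-0.983, 0.182, -0.0], [0.001, 0.001, -1.0]]
wrist_force: [-0.4, 0.3, -0.4]
gripper_width: 0.23
```

Run:
```python
from fit import *
s=sense();print(s['tcp_pos'],s['wrist_force'],s['gripper_width'])
P=pose('wrist',s);im,d=capture('wrist');save('w4.png',im);uv('wrist',im,d,P)
for n in('scene','top'):
    im,d=capture(n);uv(n,im,d)
```

```text
[0.57244241 0.1250385  0.01643112] [-0.38045169  0.28041492 -0.37707725] 0.23024536460687925
wrist 16708 v [0.03059989 0.13957455]
0.02 [-26.7  22.7] z 4.7
0.04 [-26.8  23. ] z 6.7
0.06 [-29.   25.2] z 9.3
0.08 [-29.8  26.3] z 1.2
0.1 [-29.   23.2] z 16.9
0.12 [-25.5  23.3] z 19.1
0.14 [-26.8  26.1] z -0.1
scene 157 v [0.02051166 0.07400718]
0.02 [-27.5  21.6] z 2.4
0.04 [ 5. 22.] z 5.3
0.06 [ 8.6 22.5] z 8.5
top 571 v [0.0260287  0.11957553]
0.02 [-27.  19.] z 4.0
0.04 [-28.5  19.2] z 6.6
0.06 [-28.3  20.1] z 9.7
0.08 [-27.7  19.9] z 13.5
0.1 [-28.3  20.3] z 16.6
```

View pics/w4.png

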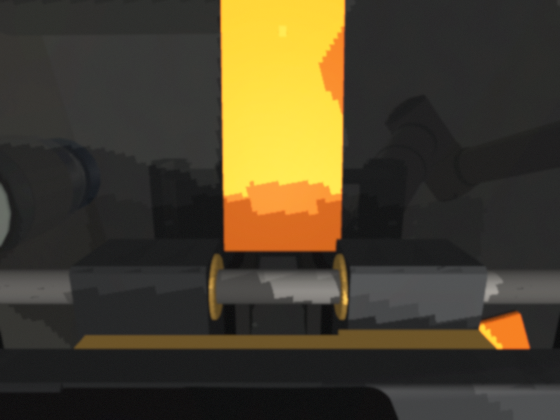

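The wedge is now square to the tool (edges at columns 222 and 343), 3 mm off the foot line, with its thin end at v≈20 mm. I'll go on, slowing near contact.

arm_command --rows '[{"fingers": 23, "travel": [0.6, 0, 0], "roll": 0}, {"fingers": 23, "travel": [1.2, 0, 0], "roll": 0}, {"fingers": 23, "travel": [1.8, 0, 0], "roll": 0}, {"fingers": 23, "travel": [2.2, 0, 0], "roll": 0}, {"fingers": 23, "travel": [2.5, 0, 0], "roll": 0}, {"fingers": 23, "travel": [2.7, 0, 0], "roll": 0}, {"fingers": 23, "travel": [2.7, 0, 0], "roll": 0}, {"fingers": 23, "travel": [2.7, 0, 0], "roll": 0}]'

```text
time_s: 11.45
tcp_pos: [0.568, 0.0993, 0.0166]
ee_rot: [[-0.181, -0.983, 0.0], [-0.983, 0.181, -0.0], [0.0, -0.0, -1.0]]
wrist_force: [-0.6, -0.9, -0.1]
gripper_width: 0.23
```

arm_command --rows '[{"fingers": 23, "travel": [0.1, 0, 0], "roll": 0}, {"fingers": 23, "travel": [0.2, 0, 0], "roll": 0}, {"fingers": 23, "travel": [0.3, 0, 0], "roll": 0}, {"fingers": 23, "travel": [0.3, 0, 0], "roll": 0}]'

```text
time_s: 11.85
tcp_pos: [0.5674, 0.0964, 0.0165]
ee_rot: [[-0.181, -0.983, -0.0], [-0.983, 0.181, 0.0], [0.0, 0.0, -1.0]]
wrist_force: [0.6, 0.6, -0.4]
gripper_width: 0.23
```

arm_command --rows '[{"fingers": 23, "travel": [0.1, 0, 0], "roll": 0}, {"fingers": 23, "travel": [0.2, 0, 0], "roll": 0}, {"fingers": 23, "travel": [0.2, 0, 0], "roll": 0}, {"fingers": 23, "travel": [0.2, 0, 0], "roll": 0}]'

```text
time_s: 12.25
tcp_pos: [0.567, 0.0943, 0.0165]
ee_rot: [[-0.181, -0.983, -0.0], [-0.983, 0.181, -0.0], [0.0, 0.0, -1.0]]
wrist_force: [1.0, -0.1, -0.7]
gripper_width: 0.226
```

arm_command --rows '[{"fingers": 23, "travel": [0.1, 0, 0], "roll": 0}, {"fingers": 23, "travel": [0.2, 0, 0], "roll": 0}, {"fingers": 23, "travel": [0.3, 0, 0], "roll": 0}, {"fingers": 23, "travel": [0.3, 0, 0], "roll": 0}]'

```text
time_s: 12.65
tcp_pos: [0.5664, 0.0913, 0.0165]
ee_rot: [[-0.181, -0.983, -0.0], [-0.983, 0.181, -0.0], [0.0, 0.0, -1.0]]
wrist_force: [-0.4, 0.3, 0.1]
gripper_width: 0.23
```

arm_command --rows '[{"fingers": 23, "travel": [0.1, 0, 0], "roll": 0}, {"fingers": 23, "travel": [0.2, 0, 0], "roll": 0}, {"fingers": 23, "travel": [0.2, 0, 0], "roll": 0}, {"fingers": 23, "travel": [0.2, 0, 0], "roll": 0}]'

```text
time_s: 13.05
tcp_pos: [0.5661, 0.0894, 0.0166]
ee_rot: [[-0.181, -0.983, -0.0], [-0.983, 0.181, -0.0], [0.0, 0.0, -1.0]]
wrist_force: [0.1, -0.0, -1.3]
gripper_width: 0.232
```

arm_command --rows '[{"fingers": 23, "travel": [0.1, 0, 0], "roll": 0}, {"fingers": 23, "travel": [0.2, 0, 0], "roll": 0}, {"fingers": 23, "travel": [0.2, 0, 0], "roll": 0}, {"fingers": 23, "travel": [0.2, 0, 0], "roll": 0}]'

```text
time_s: 13.45
tcp_pos: [0.5657, 0.0875, 0.0165]
ee_rot: [[-0.181, -0.983, -0.0], [-0.983, 0.181, -0.0], [0.0, 0.0, -1.0]]
wrist_force: [-0.3, 0.7, 1.0]
gripper_width: 0.23
```

arm_command --rows '[{"fingers": 23, "travel": [0.1, 0, 0], "roll": 0}, {"fingers": 23, "travel": [0.15, 0, 0], "roll": 0}, {"fingers": 23, "travel": [0.15, 0, 0], "roll": 0}]'

```text
time_s: 13.75
tcp_pos: [0.5656, 0.0862, 0.0166]
ee_rot: [[-0.181, -0.983, 0.0], [-0.983, 0.181, 0.0], [-0.0, -0.0, -1.0]]
wrist_force: [0.0, 1.0, 0.3]
gripper_width: 0.229
```

arm_command --rows '[{"fingers": 23, "travel": [0.1, 0, 0], "roll": 0}, {"fingers": 23, "travel": [0.15, 0, 0], "roll": 0}, {"fingers": 23, "travel": [0.15, 0, 0], "roll": 0}]'

```text
time_s: 14.05
tcp_pos: [0.5655, 0.0849, 0.0166]
ee_rot: [[-0.181, -0.983, 0.001], [-0.983, 0.181, 0.0], [-0.001, -0.001, -1.0]]
wrist_force: [0.3, 2.3, -0.2]
gripper_width: 0.228
```

arm_command --rows '[{"fingers": 23, "travel": [0.1, 0, 0], "roll": 0}, {"fingers": 23, "travel": [0.15, 0, 0], "roll": 0}, {"fingers": 23, "travel": [0.15, 0, 0], "roll": 0}]'

```text
time_s: 14.35
tcp_pos: [0.5654, 0.0836, 0.0167]
ee_rot: [[-0.181, -0.983, 0.001], [-0.983, 0.181, 0.001], [-0.001, -0.001, -1.0]]
wrist_force: [0.2, 3.3, -0.9]
gripper_width: 0.232
```

arm_command --rows '[{"fingers": 23, "travel": [0.05, 0, 0], "roll": 0}, {"fingers": 23, "travel": [0.1, 0, 0], "roll": 0}, {"fingers": 23, "travel": [0.1, 0, 0], "roll": 0}]'

```text
time_s: 14.65
tcp_pos: [0.5654, 0.0828, 0.0167]
ee_rot: [[-0.181, -0.983, 0.002], [-0.983, 0.181, 0.001], [-0.001, -0.001, -1.0]]
wrist_force: [0.2, 5.8, -0.9]
gripper_width: 0.232
```

arm_command --rows '[{"fingers": 23, "travel": [0.05, 0, 0], "roll": 0}, {"fingers": 23, "travel": [0.05, 0, 0], "roll": 0}]'

```text
time_s: 14.85
tcp_pos: [0.5654, 0.0825, 0.0167]
ee_rot: [[-0.181, -0.983, 0.002], [-0.983, 0.181, 0.001], [-0.002, -0.002, -1.0]]
wrist_force: [0.3, 5.3, -0.6]
gripper_width: 0.227
```

Run:
```python
from fit import *
s=sense();print(s['time_s'],s['tcp_pos'],s['wrist_force'],s['gripper_width'])
for n in('scene','top'):
    im,d=capture(n);run(n,im,d);uv(n,im,d)
    s=sense();print(s['wrist_force'])
```

```text
14.85 [0.56536057 0.08247242 0.01672323] [ 0.34237173  5.32092266 -0.55431881] 0.22735099887343305
scene lid (array([ 604.2, -122.1]), 243.1, 201.7, 79.8) z 0.09106575732475547
pad 175 (array([551. , -18.4]), 43.0, 34.4, 59.8) [ 0.54967459 -0.01912024  0.09687938]
scene 11 v [0.01780259 0.02548379]
[ 1.14881745  6.09329817 -0.90915272]
top lid (array([ 602.8, -126.3]), 240.3, 201.2, 80.1) z 0.09179526690499396
pad 171 (array([544.5, -18.7]), 35.8, 36.9, 88.8) [ 0.54490387 -0.01893864  0.09772477]
wedge 21 (array([562. ,  46.2]), 8.4, 14.1, 89.8)
 mean [0.56143337 0.04669722] grad [0.08998828 0.07270959 0.01624066] downhill deg -141.06215184155795
top 250 v [-0.00174846  0.0720787 ]
0.02 [-28.3  18. ] z 11.6
0.04 [-28.1  19.5] z 13.9
0.06 [-27.6  19.1] z 15.8
[0.72813077 6.37590342 0.03889322]
```

The wedge is seated at about 6 N, and the case hasn't moved in either camera. I'll back off, rise, close the fingers and go over the pad.

arm_command --rows '[{"fingers": 23, "travel": [-0.5, 0, 0], "roll": 0}, {"fingers": 23, "travel": [-2, 0, 0], "roll": 0}, {"fingers": 0, "travel": [-3, 0, -3], "roll": 0}, {"fingers": 0, "travel": [-3, 0, -7], "roll": 0}, {"fingers": 0, "travel": [-3, 0, -11], "roll": 0}, {"fingers": 0, "travel": [-2, 0, -13], "roll": 0}, {"fingers": 0, "travel": [2, 0, -13], "roll": 0}, {"fingers": 0, "travel": [6, 0, -13], "roll": 0}, {"fingers": 0, "travel": [10, 0, -13], "roll": 0}, {"fingers": 0, "travel": [10, 0, -12], "roll": 0}]'

```text
time_s: 15.95
tcp_pos: [0.5457, -0.0199, 0.1376]
ee_rot: [[-0.185, -0.983, 0.0], [-0.983, 0.185, -0.001], [0.001, -0.001, -1.0]]
wrist_force: [-0.2, -0.0, -0.6]
gripper_width: 0.001
```

arm_command --rows '[{"fingers": 0, "travel": [0, 0, 0.6], "roll": 0}, {"fingers": 0, "travel": [0, 0, 1.2], "roll": 0}, {"fingers": 0, "travel": [0, 0, 1.6], "roll": 0}, {"fingers": 0, "travel": [0, 0, 1.6], "roll": 0}, {"fingers": 0, "travel": [0, 0, 1.6], "roll": 0}]'

```text
time_s: 16.45
tcp_pos: [0.5468, -0.016, 0.1205]
ee_rot: [[-0.18, -0.984, -0.0], [-0.984, 0.18, -0.0], [0.0, 0.0, -1.0]]
wrist_force: [-0.2, 0.6, -0.5]
gripper_width: 0.006
```

Run:
```python
from fit import *
s=sense();print(s['time_s'],s['tcp_pos'],s['wrist_force'],s['gripper_width'])
im,d=capture('scene');save('s5.png',cv2.resize(im[120:330,120:400],None,fx=2.8,fy=2.8));run('scene',im,d)
for n in('scene','top'):
    im,d=capture(n);run(n,im,d);uv(n,im,d)
```

```text
16.45 [ 0.54677728 -0.01603743  0.12047189] [-0.15446432  0.60890458 -0.48064441] 0.005842287439945431
scene lid (array([ 606.4, -122.8]), 242.8, 199.5, 78.5) z 0.09109472293901633
pad 110 (array([560.7,  -1. ]), 60.9, 40.4, 50.8) [ 0.55478891 -0.00895676  0.09698794]
wedge 552 (array([551.6,  38. ]), 75.7, 57.2, 80.0)
 mean [0.55613408 0.04044597] grad [0.01115728 0.08897208 0.01252319] downhill deg -97.14769308902933
scene lid (array([ 604.6, -122.7]), 243.8, 200.8, 79.7) z 0.09112536254348258
pad 112 (array([559.6,  -2. ]), 62.6, 40.8, 50.8) [ 0.55521787 -0.00842053  0.097532  ]
wedge 548 (array([551.1,  38.2]), 75.8, 57.5, 78.8)
 mean [0.5562285 0.04046  ] grad [-0.00077284  0.09630114  0.01248481] downhill deg -89.54019747651044
scene 548 v [0.01785543 0.09279317]
0.02 [-28.1  21.5] z 9.3
0.04 [-29.3  21.9] z 13.0
0.06 [-29.1  22.1] z 16.0
0.08 [-25.8  22.4] z 16.5
top lid (array([ 602.8, -126.8]), 238.5, 201.8, 80.2) z 0.09182300208037686
top 65 v [0.00297498 0.08535042]
0.04 [-28.1 -13.3] z 14.7
0.06 [-27.8 -15.9] z 15.3
```

View pics/s5.png

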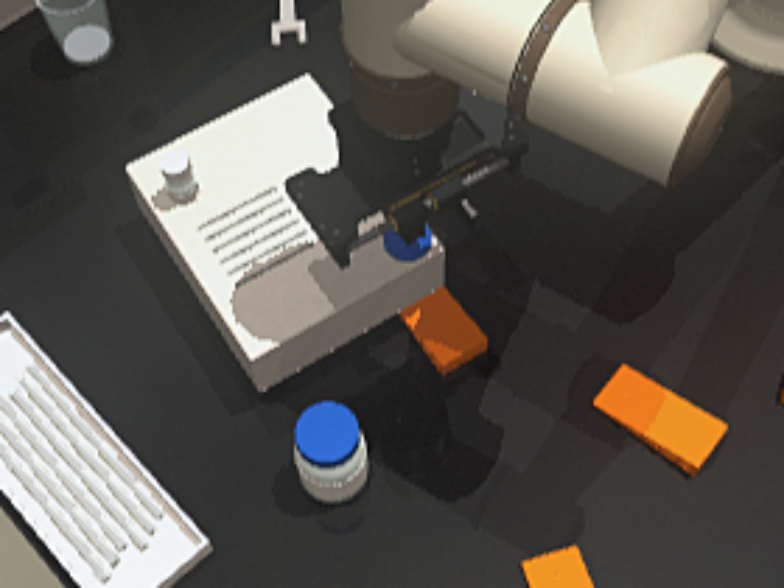

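The scene picture shows the wedge at crop (445,330) tucked under the pad's corner, with the case and bystanders in place. Now the test press.

arm_command --rows '[{"fingers": 0, "travel": [0, 0, 0.4], "roll": 0}, {"fingers": 0, "travel": [0, 0, 0.8], "roll": 0}, {"fingers": 0, "travel": [0, 0, 1.0], "roll": 0}, {"fingers": 0, "travel": [0, 0, 1.15], "roll": 0}, {"fingers": 0, "travel": [0, 0, 1.25], "roll": 0}, {"fingers": 0, "travel": [0, 0, 1.25], "roll": 0}, {"fingers": 0, "travel": [0, 0, 1.25], "roll": 0}]'

```text
time_s: 17.3
tcp_pos: [0.5463, -0.0168, 0.1089]
ee_rot: [[-0.181, -0.983, -0.0], [-0.983, 0.181, -0.0], [0.0, 0.0, -1.0]]
wrist_force: [-3.1, 0.5, 5.7]
gripper_width: 0.005
```

arm_command --rows '[{"fingers": 0, "travel": [0, 0, 0.05], "roll": 0}, {"fingers": 0, "travel": [0, 0, 0.08], "roll": 0}, {"fingers": 0, "travel": [0, 0, 0.08], "roll": 0}, {"fingers": 0, "travel": [0, 0, 0.08], "roll": 0}]'

```text
time_s: 17.7
tcp_pos: [0.5463, -0.0168, 0.1089]
ee_rot: [[-0.181, -0.984, -0.0], [-0.984, 0.181, -0.0], [0.0, -0.0, -1.0]]
wrist_force: [-4.0, 1.9, 9.6]
gripper_width: 0.009
```

arm_command --rows '[{"fingers": 0, "travel": [0, 0, 0], "roll": 0}, {"fingers": 0, "travel": [0, 0, 0], "roll": 0}, {"fingers": 0, "travel": [0, 0, 0], "roll": 0}, {"fingers": 0, "travel": [0, 0, 0], "roll": 0}, {"fingers": 0, "travel": [0, 0, 0], "roll": 0}]'

```text
time_s: 18.2
tcp_pos: [0.5463, -0.0168, 0.1089]
ee_rot: [[-0.181, -0.984, -0.0], [-0.984, 0.181, -0.0], [0.0, 0.0, -1.0]]
wrist_force: [-3.9, 0.7, 9.6]
gripper_width: 0.004
```

It holds at 9.6 N with no dip (0.1089 against 0.1025 without the wedge). One last check that nothing has moved, then I hand it in.

Run:
```python
from fit import *
im,d=capture('scene');run('scene',im,d);uv('scene',im,d)
s=sense();print(s['time_s'],s['tcp_pos'],s['wrist_force'])
for l in('vial','reagent_jar','screwdriver'):print(l,[(np.round(r['position'],3),round(r['p'],2)) for r in search_frame('scene',l)][:1])
s=sense();print(s['time_s'],s['tcp_pos'],s['wrist_force'])
print(finish_job())
```

```text
scene lid (array([ 604.9, -123. ]), 240.8, 200.5, 79.9) z 0.09108119277847704
pad 78 (array([556.4,  -1.4]), 41.6, 40.5, 60.1) [ 0.55822285 -0.00733151  0.09691351]
wedge 552 (array([551.4,  37.6]), 76.0, 57.7, 79.7)
 mean [0.55618105 0.04063384] grad [-0.00289239  0.08881852  0.01245079] downhill deg -88.13481502251592
scene 547 v [0.01814348 0.09259306]
0.02 [-30.   21.9] z 9.3
0.04 [-26.7  21.9] z 13.0
0.06 [-27.3  22.2] z 15.2
0.08 [-25.7  22.3] z 17.4
18.25 [ 0.5463307  -0.01677457  0.10886265] [-4.5402618   1.3107307   9.68655073]
vial [(array([ 0.662, -0.185,  0.13 ]), 0.69)]
reagent_jar [(array([0.725, 0.081, 0.098]), 0.67)]
screwdriver []
18.4 [ 0.54633017 -0.0167361   0.10886183] [-3.7985559   0.87376716  8.7128314 ]
the job is handed in; nothing more can be done
None
```

The wedge is snug under the short foot. I handed the job in at 18.4 s, pressing the pad at about 9–10 N with the corner steady.

- **First press:** the corner dipped about 6.5 mm until the foot landed. The press briefly reached 19 N, and the corner came back up to level when I let go.
- **Wedge:** I used the rightmost of the four orange wedges. I first slid it about 8 mm sideways on the bench to line it up with the foot. Then I pushed it in thin end first until the push reached about 6 N.
- **Final press:** the fingertip stayed at 108.9 mm as the force rose from 5.7 to 9.6 N, so nothing dipped and the wedge needed no further push. Without the wedge it had gone down to 102.5 mm.
- **Last checks:** the case stayed within about 1 mm of its starting pose, and the wedge did not move under the press. The jar was within camera error of where it started. The vial was found on the lid, but I had no earlier reading to compare it with.
- **Less certain:** the network did not find the screwdriver in the last view, where the arm was in the way. Nothing was moved near it. A sideways force of about 4 N, from fingertip friction, stayed on the pad; the case did not shift.

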